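# Take the cutting-head cassette out of the glass strip cutter

## Task

The cutting-head cassette of the glass strip cutter has to come out for a wheel check. Slide the carriage (it has a black knob to move it by) along the rail until it is fully against the end stop; only there, with the knob let go, pinch the two side catches of the cassette together, lift the cassette up out of the carriage and finish while still holding it upright and still in the gripper, about 10 cm above where it sat. Leave the carriage at the stop and do not disturb the two jars and the bottle standing by the rail.

Things in the scene. Friction and masses are not known exactly. Their poses are not given: they have to be found in the camera images.
- rail: Aluminium rail fixed to the table, 90 x 250 mm; a dark stop block 40 mm high across its +y end. Origin: centre of its underside. y runs along it to the stop, x across, z up. Two keeper strips (top 24 mm above the table) overhang the cassette's foot so that it cannot be lifted; they end short of the stop, so it comes up only with the carriage at the stop (last 7 mm).
- carriage: Steel carriage sliding on the rail (cannot turn or lift). Origin: at table height under the middle of its seat; axes as the rail's. It starts with origin at y -0.06 to 0.01 m in the rail's frame and meets the stop at y = 0.072. Friction about 2.5 N, stays where left. Cheeks and lips beside the seat reach 46 mm above the table, 17.5 to 32 mm either side of the middle across the rail.
- knob (a point): Black upright knob (post) on the carriage, 16 mm in diameter, behind the cassette (48 mm from its middle, on the side away from the stop). This point is on its axis 60 mm above the table; its top is at 76 mm, the deck round its foot at 32 mm. Axes as the rail's.
- cassette: Black upright cassette, loose in the carriage, 0.22 kg (0.7 to 1.4 times), 30 mm across the rail, 40 along, 78.5 high, foot 44 mm wide. Origin: centre of its underside, 10.5 mm above the table when seated (1.5 mm play). Axes as the rail's; catches on its -x and +x sides. Their teeth hook under the carriage's lips: it lifts only with both pressed in.
- pinch (a point): Point on the cassette's axis at the height to pinch, 61.5 mm above its underside (72 mm above the table when seated). Axes as the cassette's.
- catch_far (a joint): Ribbed aluminium catch on the cassette's +x side: 0 out (sprung), 0.006 m fully in (tooth free from about 0.0045). Flat pad 20 mm wide along the rail, 42.5 to 72.5 mm above the cassette's underside; outer face 25 mm from the cassette's axis when out, 19 mm in: 50 mm over both catches, 38 mm pinched. Spring 3 N out, 8 N in; a grip of 30 to 40 N holds the cassette.
- catch_near (a joint): The same catch on the -x side: 0 out, 0.006 m fully in.
- jar_small: Glass jar with white lid, 50 mm in diameter, 80 mm high, beyond the rail (rail's +x side). Origin: centre of its underside. Leave it alone.
- stopper_bottle: Glass bottle with stopper, 47 mm in diameter, 81 mm high, beyond the rail (rail's +x side). Origin: centre of its underside. Leave it alone.
- jar_wide: Wide glass jar with white lid, 63 mm in diameter, 72 mm high, off the end of the rail opposite the stop. Origin: centre of its underside. Leave it alone.
Mind the look-alikes: they are no part of the job. What is shaped like the cassette but purple is not meant.

How it is judged:
By the outcome, as a careful person would: the job done as asked, in the order asked, and still so for the second after the job is handed in, while the arm keeps its last pose, push and grip.
It also fails if it takes over 40 s, if anything falls off the work surface, if the arm or the gripper's body presses on something with over 40 N, if the wrist force passes 120 N, or if a joint passes its speed limit or range.

## Robot

A 6-joint arm with a two-finger parallel gripper is mounted at the origin on a cart in front of the work surface, level with it; the furniture and walls round the work are solid. World frame = base frame: x ahead of the robot, y to its left, z up, the work surface at z = 0. Lengths are in m, angles in rad, forces in N, time in s.
With the tool pointing down it reaches from about 0.425 to 0.95 m from the base axis. Payload 3.5 kg.
Tool frame: the origin (TCP) lies on the centre line of the jaws, within the pads' length; the fingertips stand 25 mm ahead of it and the grasp point (between the pads) lies 6 mm ahead of it (ctrl.finger_overhang is the distance from the TCP to the fingertips, in m); z points along the fingers, y is the line along which they close (so a half turn about z gives the same grasp; the last joint's range is limited). The gripper opens to 85 mm and grips with 20 to 120 N. Pads are 22 mm wide; open, the fingers measure 114 mm over their backs; the gripper's body (76 mm by 85 mm) begins 54 mm behind the grasp point. The pads swing forward as they close: fully open they stand 13 mm farther back than shut.
Start: joints at [-1.448, 0.286, 1.577, -0, 1.279, -0.15], TCP at [0.182, -0.65, 0.256] pointing down, gripper open.
Joint ranges: [-2.77, 2.77], [-0.9, 2.22], [0.21, 2.48], [-1.53, 4.67], [0.24, 2.81], [-2.84, 2.84]. Speed limits (rad/s): [2.79, 2.79, 3.14, 3.14, 3.14, 3.14].

## Interface

Orientations are given as a unit quaternion [x, y, z, w].
In Python, from plant import get_state, imaging, job, ctrl gives the robot as it stands.
- The arm moves only by the tool jog_arm, never from a script. Its argument "increments" is a list of rows, each an object of numbers: "dx", "dy", "dz": the shift along the world's x, y, z each as a share of 12 cm, from -1 to 1; "ax", "ay", "az": the turn, a rotation vector about the world's x, y, z each as a share of pi/2 rad, from -1 to 1; "gripper": the gripper command: -1 is shut, 1 is fully open, values between are in proportion. A call has 1 to 10 rows; each row is the pose to reach, as a shift and turn from the pose commanded when the call began; what a row does not reach only later rows make up. A row lasts 1/10 s, in which the tool goes at most 50 mm and 8.59 degrees, less where a joint would pass 70% of its speed; a pose out of reach is approached as far as the arm can. A call with a number of a shift or a turn outside -1 to 1 is refused whole. A call with a gripper value outside its range is refused whole. The fingers move at their own pace and stop on an object; "force" is the grip in N (left out, the last holds). Time passes only in rows, so rows that repeat a pose let the fingers close. It gives the time, the measured TCP pose, the force, the opening and the grip force at its end, in the units of the state.
- get_state(): the state, without advancing time (a new reading comes with each control period).
- imaging.read_camera(name): name is "side" or "top"; returns a dict with "frame" (400x640x3 uint8, blue, green, red), "depth" (400x640 float32, m along the optical axis (not along the pixel's ray), 0 where there is no reading), "camera_matrix" (3x3 intrinsics, pixels), "extrinsics" (4x4, takes a point from camera to world coordinates). Camera axes: x right, y up, looking along -z (the intrinsics and any distortion apply to the point x, -y, -z); pixel columns grow to the right and rows downward; lengths in m; the calibration is good to about 2 mm. A picture is of the moment at which its call begins.
- job.sign_off(): hands the job in; it is judged then, once.
The state is a dict: "time": time; "qpos": joint angles; "dq": joint speeds; "joint_efforts": joint torques, N m; "eef_pos": TCP position; "tcp_rot": TCP orientation; "contact_force": force on the tool from outside, world axes, zero at the start; "wrist_torque": the same for the moment, N m; "opening": opening from 0.0 (shut) to 1.0 (fully open); "finger_force": force on a finger pad.
Only numpy, scipy, OpenCV 4.12 (cv2) and the standard library are available. Lean on these libraries where they do the work, as an engineer would, in place of code of your own. Each camera call takes 0.05 s, during which the arm holds its last target. There are 200 camera calls.

## Working session

There is one attempt and no reset: what is moved stays moved. The work goes in short steps, Python scripts to look and compute and a tool call to move; the robot and the scene stay as the last step left them, time stands still between calls to the robot, and variables do not carry over. Pictures are saved under pics/ and viewed, at most 10 in all, crops included, and the job is handed in when it is done.

Besides the shell and the picture viewer there is one more tool, called after "Request:" in YAML: its name, and indented under it one key for each argument. jog_arm: Moves the arm, as the interface text tells. Shift numbers are shares of 12 cm and turn numbers shares of pi/2 rad, none past 1 either way. Its arguments: {"type":"object","properties":{"increments":{"type":"array"},"force":{"type":"number"}},"required":["increments"]}

```bash
mkdir -p pics; cat > h.py <<'E'
import numpy as np, cv2
from plant import get_state, imaging, job, ctrl
def cam(n):
    c=imaging.read_camera(n); return c
def world(c):
    K=c["camera_matrix"];d=c["depth"];v,u=np.mgrid[0:d.shape[0],0:d.shape[1]]
    P=np.stack([(u-K[0,2])/K[0,0]*d,-(v-K[1,2])/K[1,1]*d,-d],-1)
    E=np.array(c["extrinsics"]);return P@E[:3,:3].T+E[:3,3]
E
python3 - <<'E'
from h import *
for n in("side","top"):
    c=cam(n);cv2.imwrite(f"pics/{n}0.png",c["frame"]);np.savez(f"{n}0.npz",**c)
    print(n,c["camera_matrix"],np.round(c["extrinsics"],3), [k for k in c])
print(get_state())
E
```

```text
side [[467.17172284   0.         323.60811774]
 [  0.         467.17172284 203.53437917]
 [  0.           0.           1.        ]] [[-0.904  0.303 -0.302  0.213]
 [-0.428 -0.665  0.612  0.495]
 [-0.015  0.682  0.731  0.762]
 [ 0.     0.     0.     1.   ]] ['frame', 'depth', 'camera_matrix', 'extrinsics']
top [[433.43909999   0.         318.57308222]
 [  0.         433.43909999 201.90080092]
 [  0.           0.           1.        ]] [[ 0.012  0.996 -0.094  0.426]
 [-1.     0.014  0.021 -0.067]
 [ 0.022  0.093  0.995  0.926]
 [ 0.     0.     0.     1.   ]] ['frame', 'depth', 'camera_matrix', 'extrinsics']
{'time': 0.1, 'qpos': array([-1.44797953e+00,  2.87118896e-01,  1.57803617e+00, -4.84298427e-06,
        1.27861570e+00, -1.50012683e-01]), 'dq': array([ 1.45548200e-03, -1.62230404e-03, -3.52586282e-03, -4.77942666e-05,
        3.57856072e-04, -1.44543105e-05]), 'joint_efforts': array([ 4.74389853e-04, -4.07297516e+01, -2.93700385e+01, -1.57119525e-04,
        3.40562859e-03, -1.61037732e-06]), 'eef_pos': array([ 0.18183529, -0.64947986,  0.25505455]), 'tcp_rot': array([ 9.90709246e-01,  1.35992659e-01,  1.24905907e-05, -1.08898813e-03]), 'contact_force': array([ 0.10756603, -0.77219665,  0.42298411]), 'wrist_torque': array([-0.01519112,  0.00559793,  0.01468715]), 'finger_force': 0.0, 'opening': 0.9998228222357407}
```

View pics/side0.png

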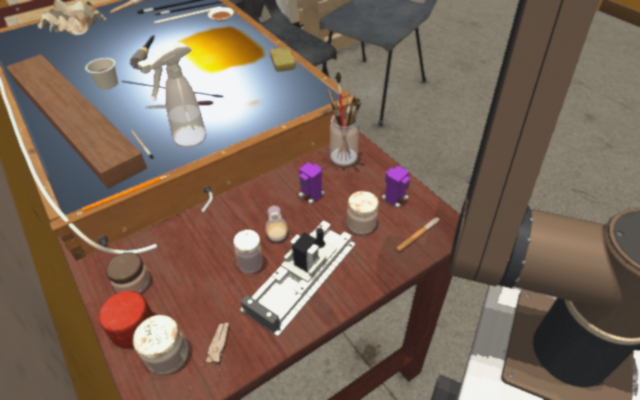

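View pics/top0.png

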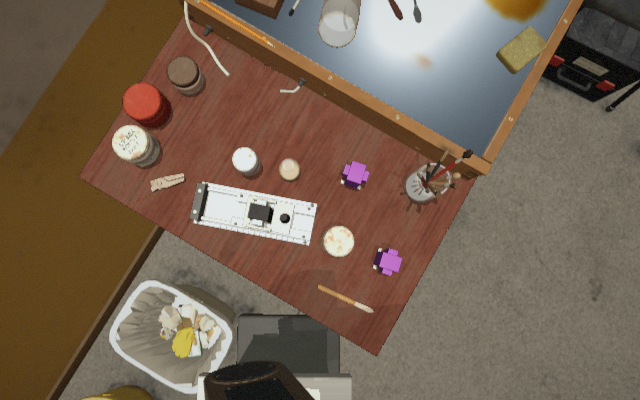

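Side view: black cassette at (305,253), knob at (320,236), stop at (262,314). Top view: cassette (260,213), knob (285,218), stop (199,202). Candidates in the top view are the black cassette (260,213) and the purple look-alikes (355,175) and (389,262). I choose the black one on the rail. Next come a close crop and the measurements.

```bash
python3 - <<'E'
from h import *
o=[]
for n,(a,b,cc,d) in {"side":(190,340,235,365),"top":(165,260,180,335)}.items():
    c=dict(np.load(f"{n}0.npz"));W=world(c);f=c["frame"].astype(int)
    o.append(cv2.resize(c["frame"][a:b,cc:d],(500,400) if n=="side" else (640,400),interpolation=cv2.INTER_CUBIC))
    sub=np.zeros(f.shape[:2],bool);sub[a:b,cc:d]=1
    z=W[...,2];dark=f.max(-1)<75
    rail=sub&(f.min(-1)>140)&(z>0.005)&(z<.03)
    if n=="top":
        r=cv2.minAreaRect(W[rail][:,:2].astype(np.float32)*1000);print("rail rect",r)
    m=(sub&dark&(z>.028)).astype(np.uint8)
    k,l,s,ce=cv2.connectedComponentsWithStats(m)
    for i in range(1,k):
        if s[i,4]>25:
            p=W[l==i];t=p[p[:,2]>np.percentile(p[:,2],97)-.012]
            print(n,s[i],ce[i].round(1),"top mean",t.mean(0).round(4),"zmax",p[:,2].max().round(4),len(t),cv2.minAreaRect(t[:,:2].astype(np.float32)*1000))
    tb=W[(z<.01)&(z>-.01)];print("table z",np.median(tb[:,2]))
cv2.imwrite("pics/crop.png",cv2.resize(np.hstack(o),(798,280)))
E
```

```text
side [292 229  32  42 570] [305.1 248.1] top mean [0.4791 0.0408 0.094 ] zmax 0.7617 279 ((362.3116455078125, 260.0688171386719), (44.396697998046875, 555.0579223632812), 27.876541137695312)
side [243 305  35  21  72] [261.9 316.6] top mean [0.4883 0.1819 0.0523] zmax 0.7617 72 ((359.158447265625, 313.0318603515625), (49.297637939453125, 464.30029296875), 44.84467315673828)
table z -0.0009705981408503206
rail rect ((512.6671142578125, 68.4978256225586), (297.0716552734375, 132.43536376953125), 79.9286117553711)
top [198 185   9  35  57] [202.1 201.6] top mean [0.507  0.1543 0.0343] zmax 0.0423 56 ((506.38079833984375, 154.30116271972656), (1.7401342391967773, 72.0982437133789), 79.48983001708984)
top [263 207  10  16  56] [269.  215.1] top mean [ 0.4256 -0.0666  0.9263] zmax 0.9263 2 ((425.59918212890625, -66.62629699707031), (0.0, 0.0), 0.0)
top [281 214   9   9  41] [285.7 218.7] top mean [ 0.4747 -0.0187  0.0755] zmax 0.0786 17 ((474.6676025390625, -17.831911087036133), (9.87900161743164, 13.847559928894043), 69.43451690673828)
table z 0.0012290386943015763
```

View pics/crop.png

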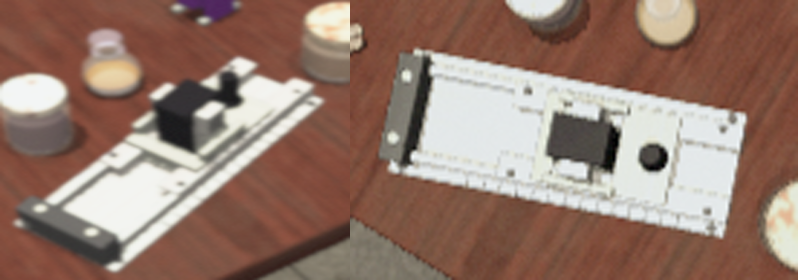

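The crop confirms the black upright cassette on the carriage. The knob is behind it at top px (285,218), and the stop is at the left (199,202).

```bash
cat >> h.py <<'E'
def ray(c,u,v,z):
    K=c["camera_matrix"];E=np.array(c["extrinsics"])
    d=E[:3,:3]@np.array([(u-K[0,2])/K[0,0],-(v-K[1,2])/K[1,1],-1]);o=E[:3,3]
    return o+d*(z-o[2])/d[2]
E
python3 - <<'E'
from h import *
c=dict(np.load("top0.npz"));W=world(c);f=c["frame"].astype(int);z=W[...,2]
sub=np.zeros(z.shape,bool);sub[165:260,180:335]=1
m=(sub&(f.min(-1)>120)&(z<.06)).astype(np.uint8)
k,l,s,ce=cv2.connectedComponentsWithStats(m);i=1+np.argmax(s[1:,4]);print(s[i])
w=l==i; print("rail z",np.percentile(z[w],[5,30,50,70,95]).round(4))
r=cv2.minAreaRect(np.argwhere(w)[:,::-1].astype(np.float32));print("px",r)
bx=cv2.boxPoints(r)
for q in bx: print(q,ray(c,*q,.012).round(4))
for nm,(u,v),h in [("knob",(285.0,218.0),.076),("stopA",((404-350)/2.89+180,165+75/2.947),.04),("stopB",((394-350)/2.89+180,165+137/2.947),.04)]: print(nm,ray(c,u,v,h).round(4))
d=(sub&(f.max(-1)<75)&(z>.08)&(z<.1)); p=W[d];print("cass",len(p),p.mean(0).round(4),cv2.minAreaRect(p[:,:2].astype(np.float32)*1000))
d=sub&(z>.066)&(z<.084)&(f.max(-1)<80);u=np.argwhere(d);print(W[d][u[:,1]>278].mean(0).round(4))
# side cam
c=dict(np.load("side0.npz"));W=world(c);f=c["frame"].astype(int);z=W[...,2]
sub=np.zeros(z.shape,bool);sub[190:340,235:365]=1
d=sub&(f.max(-1)<90)&(z>.084)&(z<.096);p=W[d];print("side cass top",len(p),p.mean(0).round(4),cv2.minAreaRect(p[:,:2].astype(np.float32)*1000))
d=sub&(f.max(-1)<90)&(z>.07)&(z<.08);d[:,:312]=0;p=W[d];print("side knob",len(p),p.mean(0).round(4))
for n in("side","top"):
    c=dict(np.load(f"{n}0.npz"));W=world(c);z=W[...,2]
    q=W[(z>.03)&(z<.11)&(abs(W[...,0]-.53)<.14)&(abs(W[...,1]-.03)<.2)]
    h=np.histogram2d(q[:,0],q[:,1],bins=[np.arange(.40,.68,.02),np.arange(-.17,.24,.02)])[0];print(n);print(h.astype(int))
E
```

```text
[ 193  181  124   65 4125]
rail z [0.0035 0.0062 0.008  0.0248 0.0355]
px ((254.78167724609375, 212.99400329589844), (118.20977783203125, 43.06589126586914), 11.040939331054688)
[192.647   222.80919] [0.464  0.1778 0.012 ]
[200.89456 180.54042] [0.5537 0.1639 0.012 ]
[316.91635 203.17882] [ 0.5089 -0.0822  0.012 ]
[308.6688  245.44759] [ 0.4196 -0.066   0.012 ]
knob [ 0.473  -0.0189  0.076 ]
stopA [0.5292 0.1606 0.04  ]
stopB [0.486 0.166 0.04 ]
cass 63 [0.4838 0.031  0.0901] ((483.5973205566406, 30.293855667114258), (36.58012390136719, 28.04940414428711), 79.49874877929688)
[ 0.475  -0.0167  0.0764]
side cass top 262 [0.4822 0.0343 0.0876] ((482.9128112792969, 33.21873092651367), (39.680118560791016, 28.952871322631836), 80.2752685546875)
side knob 34 [ 0.4717 -0.0066  0.0741]
side
[[  2  46  97 181   0   0   0   0   0   0   0   0   0   0   0   0   0   0
    0   0]
 [ 11  66  69 180   1   0   0   0   0   0   0   0   0   0   0   0   0   0
    0   0]
 [  1  44  67 100   0   0   0  42  40  59 105  43   1   0   0   0   0   0
    0   0]
 [  0   0   0   0   0   0   0  82 117  79 214 140  
[... 1379 characters left out ...]
  93   6
    0   0]
 [  0   0   0   0   0   0   0   0   0   0   0   4   0   0   0  11  84   0
    0   0]
 [100  58   0   0   0   0   0   7   0   0   0   0   0   0   0   4  23   0
    0   0]
 [ 99  98   0   0   0   0  64 136  28   0  34 104  48   0   0   0   0   0
    0   0]
 [ 28  17   0   0   0   0  40  49  14   0  76 106  92   0   0   0   0   0
    0   0]
 [  0   0   0   0   0   0   0   2   0   0  14  65  36   0   0   0   0   0
    0   0]
 [  0   0   0   0   0   0   0   0   0   0   0   0   0   0   0   0   0   0
    0   0]
 [  0   0   0   0   0   0   0   0   0   0   0   0   0   0   0   0   0   0
    0   0]
 [  0   0   0   0   0   0   0   0   0   0   0   0   0   0   0   0   0   0
    0   0]]
```

Rail axis azimuth is about 79.7° (+y runs toward the stop), with 249 mm measured length against 250 mm given. Knob is at about (.474,-.018), cassette at about (.483,.032), 50 mm apart against 48 mm given. Travel to the stop is about 89 mm. I'm setting out now.

Request:
jog_arm:
  increments:
    - {"dx": 0.3,"dy": 0.3,"az": 0.05,"gripper": 1}
    - {"dx": 0.6,"dy": 0.65,"az": 0.1,"gripper": 0}
    - {"dx": 0.8,"dy": 1,"az": 0.15,"gripper": 0}
    - {"dx": 0.8,"dy": 1,"az": 0.15,"gripper": 0}

```text
$.increments[0]: bad value
```

Request:
jog_arm:
  increments:
    - {"dx": 0.3,"dy": 0.35,"az": 0.05,"gripper": 0}
    - {"dx": 0.6,"dy": 0.7,"az": 0.1,"gripper": 0}
    - {"dx": 0.8,"dy": 1,"az": 0.15,"gripper": -0.1}
    - {"dx": 0.8,"dy": 1,"az": 0.15,"gripper": -0.1}

```text
$.increments[0]: bad value
```

Request:
jog_arm:
  increments:
    - {"dx": 0.3,"dy": 0.35,"az": 0.05,"gripper": -0.1}
    - {"dx": 0.6,"dy": 0.7,"az": 0.1,"gripper": -0.1}
    - {"dx": 0.8,"dy": 1,"az": 0.15,"gripper": -0.1}
    - {"dx": 0.8,"dy": 1,"az": 0.15,"gripper": -0.1}

```text
$.increments[0]: bad value
```

Request:
jog_arm:
  increments:
    - {"dy": 0.35,"az": 0.05,"gripper": -0.1}
    - {"dy": 0.7,"az": 0.1,"gripper": -0.1}
    - {"dy": 1,"az": 0.15,"gripper": -0.1}
    - {"dy": 1,"az": 0.15,"gripper": -0.1}

```text
$.increments[0]: bad value
```

Request:
jog_arm:
  increments:
    - {"dy": 0.35,"az": 0.05,"gripper": -0.1}
    - {"dy": 0.7,"az": 0.1,"gripper": -0.1}
    - {"dy": 1,"az": 0.11,"gripper": -0.1}
    - {"dy": 1,"az": 0.11,"gripper": -0.1}
    - {"dy": 1,"az": 0.11,"gripper": -0.1}

```text
$.increments[0]: bad value
```

Request:
jog_arm:
  increments:
    - {"dx": 0.3,"dy": 0.3,"dz": 0,"ax": 0,"ay": 0,"az": 0.05,"gripper": 1}
    - {"dx": 0.6,"dy": 0.65,"dz": 0,"ax": 0,"ay": 0,"az": 0.1,"gripper": 0}
    - {"dx": 0.8,"dy": 1,"dz": 0,"ax": 0,"ay": 0,"az": 0.15,"gripper": 0}
    - {"dx": 0.8,"dy": 1,"dz": 0,"ax": 0,"ay": 0,"az": 0.15,"gripper": 0}

```text
time: 0.5
eef_pos: [0.2804, -0.5254, 0.2552]
tcp_rot: [0.967, 0.254, 0.001, -0.002]
contact_force: [-0.2, -0.4, -0.5]
opening: 0.514
finger_force: 0.0
```

Request:
jog_arm:
  increments:
    - {"dx": 0.3,"dy": 0.35,"dz": 0,"ax": 0,"ay": 0,"az": 0.05,"gripper": 0}
    - {"dx": 0.6,"dy": 0.7,"dz": 0,"ax": 0,"ay": 0,"az": 0.1,"gripper": 0}
    - {"dx": 0.8,"dy": 1,"dz": 0,"ax": 0,"ay": 0,"az": 0.15,"gripper": 0}
    - {"dx": 0.8,"dy": 1,"dz": 0,"ax": 0,"ay": 0,"az": 0.15,"gripper": 0}

```text
time: 0.9
eef_pos: [0.3761, -0.4063, 0.2559]
tcp_rot: [0.931, 0.366, 0.001, -0.001]
contact_force: [0.6, 1.1, 0.9]
opening: 0.497
finger_force: 0.0
```

Request:
jog_arm:
  increments:
    - {"dx": 0.3,"dy": 0.35,"dz": 0,"ax": 0,"ay": 0,"az": 0.05,"gripper": 0}
    - {"dx": 0.6,"dy": 0.7,"dz": 0,"ax": 0,"ay": 0,"az": 0.1,"gripper": 0}
    - {"dx": 0.8,"dy": 1,"dz": 0,"ax": 0,"ay": 0,"az": 0.15,"gripper": 0}
    - {"dx": 0.8,"dy": 1,"dz": 0,"ax": 0,"ay": 0,"az": 0.15,"gripper": 0}

```text
time: 1.3
eef_pos: [0.4718, -0.2869, 0.2561]
tcp_rot: [0.881, 0.473, 0.0, -0.0]
contact_force: [-0.4, -0.1, -0.3]
opening: 0.502
finger_force: 0.0
```

Request:
jog_arm:
  increments:
    - {"dx": 0,"dy": 0.35,"dz": 0,"ax": 0,"ay": 0,"az": 0.05,"gripper": 0}
    - {"dx": 0,"dy": 0.7,"dz": 0,"ax": 0,"ay": 0,"az": 0.1,"gripper": 0}
    - {"dx": 0,"dy": 1,"dz": 0,"ax": 0,"ay": 0,"az": 0.15,"gripper": 0}
    - {"dx": 0,"dy": 1,"dz": 0,"ax": 0,"ay": 0,"az": 0.15,"gripper": 0}

```text
time: 1.7
eef_pos: [0.4694, -0.168, 0.256]
tcp_rot: [0.82, 0.572, -0.0, -0.001]
contact_force: [-0.2, -1.0, 0.2]
opening: 0.497
finger_force: 0.0
```

Request:
jog_arm:
  increments:
    - {"dx": 0,"dy": 0.35,"dz": -0.2,"ax": 0,"ay": 0,"az": 0.05,"gripper": 0}
    - {"dx": 0,"dy": 0.7,"dz": -0.4,"ax": 0,"ay": 0,"az": 0.1,"gripper": 0}
    - {"dx": 0,"dy": 1,"dz": -0.4,"ax": 0,"ay": 0,"az": 0.11,"gripper": 0}
    - {"dx": 0,"dy": 1,"dz": -0.4,"ax": 0,"ay": 0,"az": 0.11,"gripper": 0}

```text
time: 2.1
eef_pos: [0.4691, -0.0485, 0.2069]
tcp_rot: [0.768, 0.64, -0.001, -0.001]
contact_force: [0.1, -0.8, 0.2]
opening: 0.5
finger_force: 0.0
```

Request:
jog_arm:
  increments:
    - {"dx": 0.04,"dy": 0.26,"dz": -0.3,"ax": 0,"ay": 0,"az": 0,"gripper": 0}
    - {"dx": 0.04,"dy": 0.26,"dz": -0.6,"ax": 0,"ay": 0,"az": 0,"gripper": 0}
    - {"dx": 0.04,"dy": 0.26,"dz": -0.75,"ax": 0,"ay": 0,"az": 0,"gripper": 0}
    - {"dx": 0.04,"dy": 0.26,"dz": -0.75,"ax": 0,"ay": 0,"az": 0,"gripper": 0}

```text
time: 2.5
eef_pos: [0.4731, -0.0202, 0.1154]
tcp_rot: [0.769, 0.639, -0.002, -0.002]
contact_force: [-0.3, 0.4, 0.3]
opening: 0.505
finger_force: 0.0
```

```bash
python3 - <<'E'
from h import *
c=cam("side");f=c["frame"];a=cv2.resize(f[170:310,245:385],(560,560),interpolation=cv2.INTER_CUBIC);cv2.imwrite("pics/side1.png",a)
K=c["camera_matrix"];E=np.array(c["extrinsics"])
def proj(p):
    q=E[:3,:3].T@(np.array(p)-E[:3,3]);return ((K[0,0]*q[0]/-q[2]+K[0,2]-245)*4,(-K[1,1]*q[1]/-q[2]+K[1,2]-170)*4)
print("knob",proj([.474,-.017,.076]),proj([.474,-.017,.06]),"cass top",proj([.483,.032,.089]))
print(get_state()["eef_pos"])
E
```

```text
knob (np.float64(300.28390273539003), np.float64(234.70252719902146)) (np.float64(300.96202464825274), np.float64(255.94366895622147)) cass top (np.float64(235.79763228530305), np.float64(284.81697849144405))
[ 0.47443552 -0.02039977  0.11740049]
```

View pics/side1.png

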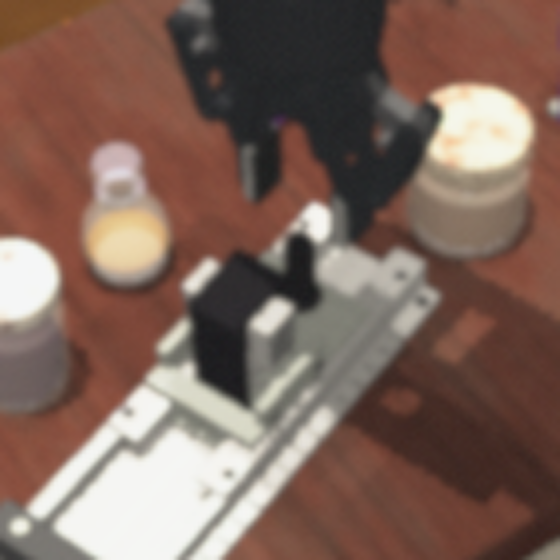

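The close side view shows the fingers straddling the knob: its top is at crop (300,240), and I predicted (300,235). I'll descend and grip lightly.

Request:
jog_arm:
  increments:
    - {"dx": 0,"dy": 0.02,"dz": -0.15,"ax": 0,"ay": 0,"az": 0,"gripper": 0}
    - {"dx": 0,"dy": 0.02,"dz": -0.3,"ax": 0,"ay": 0,"az": 0,"gripper": 0}
    - {"dx": 0,"dy": 0.02,"dz": -0.39,"ax": 0,"ay": 0,"az": 0,"gripper": 0}
    - {"dx": 0,"dy": 0.02,"dz": -0.39,"ax": 0,"ay": 0,"az": 0,"gripper": 0}
  force: 20

```text
time: 2.95
eef_pos: [0.4747, -0.0172, 0.0713]
tcp_rot: [0.769, 0.639, -0.0, -0.0]
contact_force: [-0.6, -1.0, -0.4]
opening: 0.498
finger_force: 0.0
```

Request:
jog_arm:
  increments:
    - {"dx": 0,"dy": 0,"dz": 0,"ax": 0,"ay": 0,"az": 0,"gripper": -0.4}
    - {"dx": 0,"dy": 0,"dz": 0,"ax": 0,"ay": 0,"az": 0,"gripper": -0.7}
    - {"dx": 0,"dy": 0,"dz": 0,"ax": 0,"ay": 0,"az": 0,"gripper": -1}
    - {"dx": 0,"dy": 0,"dz": 0,"ax": 0,"ay": 0,"az": 0,"gripper": -1}
    - {"dx": 0,"dy": 0,"dz": 0,"ax": 0,"ay": 0,"az": 0,"gripper": -1}
  force: 20

```text
time: 3.45
eef_pos: [0.4754, -0.0168, 0.0729]
tcp_rot: [0.769, 0.64, 0.0, 0.001]
contact_force: [-2.6, -1.7, 6.6]
opening: 0.179
finger_force: 20.8
```

Request:
jog_arm:
  increments:
    - {"dx": 0.015,"dy": 0.08,"dz": 0,"ax": 0,"ay": 0,"az": 0,"gripper": -1}
    - {"dx": 0.03,"dy": 0.165,"dz": 0,"ax": 0,"ay": 0,"az": 0,"gripper": -1}
    - {"dx": 0.045,"dy": 0.25,"dz": 0,"ax": 0,"ay": 0,"az": 0,"gripper": -1}
    - {"dx": 0.06,"dy": 0.33,"dz": 0,"ax": 0,"ay": 0,"az": 0,"gripper": -1}
    - {"dx": 0.075,"dy": 0.41,"dz": 0,"ax": 0,"ay": 0,"az": 0,"gripper": -1}
    - {"dx": 0.09,"dy": 0.49,"dz": 0,"ax": 0,"ay": 0,"az": 0,"gripper": -1}
    - {"dx": 0.105,"dy": 0.575,"dz": 0,"ax": 0,"ay": 0,"az": 0,"gripper": -1}
    - {"dx": 0.12,"dy": 0.65,"dz": 0,"ax": 0,"ay": 0,"az": 0,"gripper": -1}
    - {"dx": 0.12,"dy": 0.65,"dz": 0,"ax": 0,"ay": 0,"az": 0,"gripper": -1}

```text
time: 4.35
eef_pos: [0.4899, 0.0627, 0.0729]
tcp_rot: [0.768, 0.64, 0.001, 0.0]
contact_force: [-2.8, 2.5, 6.0]
opening: 0.179
finger_force: 20.7
```

Request:
jog_arm:
  increments:
    - {"dx": 0.004,"dy": 0.025,"dz": 0,"ax": 0,"ay": 0,"az": 0,"gripper": -1}
    - {"dx": 0.009,"dy": 0.05,"dz": 0,"ax": 0,"ay": 0,"az": 0,"gripper": -1}
    - {"dx": 0.009,"dy": 0.05,"dz": 0,"ax": 0,"ay": 0,"az": 0,"gripper": -1}

```text
time: 4.65
eef_pos: [0.4908, 0.0678, 0.0728]
tcp_rot: [0.768, 0.64, 0.0, 0.0]
contact_force: [-3.0, -1.4, 6.3]
opening: 0.178
finger_force: 20.8
```

Request:
jog_arm:
  increments:
    - {"dx": 0.004,"dy": 0.025,"dz": 0,"ax": 0,"ay": 0,"az": 0,"gripper": -1}
    - {"dx": 0.007,"dy": 0.04,"dz": 0,"ax": 0,"ay": 0,"az": 0,"gripper": -1}
    - {"dx": 0.007,"dy": 0.04,"dz": 0,"ax": 0,"ay": 0,"az": 0,"gripper": -1}

```text
time: 4.95
eef_pos: [0.4914, 0.0712, 0.0729]
tcp_rot: [0.768, 0.64, -0.001, 0.001]
contact_force: [-4.0, -4.9, 6.7]
opening: 0.179
finger_force: 20.9
```

Request:
jog_arm:
  increments:
    - {"dx": 0.004,"dy": 0.02,"dz": 0,"ax": 0,"ay": 0,"az": 0,"gripper": -1}
    - {"dx": 0.006,"dy": 0.033,"dz": 0,"ax": 0,"ay": 0,"az": 0,"gripper": -1}
    - {"dx": 0.006,"dy": 0.033,"dz": 0,"ax": 0,"ay": 0,"az": 0,"gripper": -1}

```text
time: 5.25
eef_pos: [0.4915, 0.0716, 0.0728]
tcp_rot: [0.767, 0.642, -0.005, 0.004]
contact_force: [-8.0, -20.4, 9.9]
opening: 0.181
finger_force: 21.1
```

The force jumped to 20 N with no motion, after 88 mm of travel as expected, so the carriage is at the stop. I'll release the knob and rise.

Request:
jog_arm:
  increments:
    - {"dx": 0,"dy": -0.005,"dz": 0,"ax": 0,"ay": 0,"az": 0,"gripper": 0}
    - {"dx": 0,"dy": -0.005,"dz": 0,"ax": 0,"ay": 0,"az": 0,"gripper": 0}
    - {"dx": 0,"dy": -0.005,"dz": 0,"ax": 0,"ay": 0,"az": 0,"gripper": 0}
    - {"dx": 0,"dy": -0.005,"dz": 0,"ax": 0,"ay": 0,"az": 0,"gripper": 0}

```text
time: 5.65
eef_pos: [0.4917, 0.0762, 0.0714]
tcp_rot: [0.769, 0.64, 0.0, -0.0]
contact_force: [0.4, 0.3, 0.6]
opening: 0.503
finger_force: 0.0
```

Request:
jog_arm:
  increments:
    - {"dx": 0,"dy": 0,"dz": 0.15,"ax": 0,"ay": 0,"az": 0,"gripper": 0.2}
    - {"dx": 0,"dy": 0,"dz": 0.4,"ax": 0,"ay": 0,"az": 0,"gripper": 0.5}
    - {"dx": 0,"dy": 0,"dz": 0.8,"ax": 0,"ay": 0,"az": 0,"gripper": 0.5}
    - {"dx": 0,"dy": 0,"dz": 1,"ax": 0,"ay": 0,"az": 0,"gripper": 0.5}
    - {"dx": 0,"dy": 0,"dz": 1,"ax": 0,"ay": 0,"az": 0,"gripper": 0.5}

```text
time: 6.15
eef_pos: [0.4945, 0.0761, 0.1965]
tcp_rot: [0.768, 0.64, 0.004, 0.003]
contact_force: [0.5, 0.0, 0.7]
opening: 0.753
finger_force: 0.0
```

```bash
python3 - <<'E'
from h import *
c=cam("side");f=c["frame"];cv2.imwrite("pics/side2.png",cv2.resize(f[210:350,215:355],(560,560),interpolation=cv2.INTER_CUBIC))
K=c["camera_matrix"];E=np.array(c["extrinsics"])
def proj(p):
    q=E[:3,:3].T@(np.array(p)-E[:3,3]);return [round(float(x)) for x in ((K[0,0]*q[0]/-q[2]+K[0,2]-215)*4,(-K[1,1]*q[1]/-q[2]+K[1,2]-210)*4)]
C=np.array([.4998,.119,.089]);X=np.array([.984,-.179,0]);Y=np.array([.179,.984,0])
print("cass corners",[proj(C+a*.015*X+b*.02*Y) for a,b in((-1,-1),(-1,1),(1,1),(1,-1))],"knob",proj(C-.048*Y-[0,0,.013]))
W=world(c);z=W[...,2];d=(f.max(-1)<90)&(z>.084)&(z<.096)&(abs(W[...,0]-.5)<.04)&(abs(W[...,1]-.119)<.05);p=W[d];print(len(p),p.mean(0).round(4),cv2.minAreaRect(p[:,:2].astype(np.float32)*1000))
s=get_state();print(s["time"],s["eef_pos"],s["opening"])
E
```

```text
cass corners [[286, 241], [227, 305], [173, 271], [233, 209]] knob [301, 200]
324 [0.4979 0.1216 0.0876] ((498.7304992675781, 120.67466735839844), (39.861148834228516, 29.034732818603516), 78.82064819335938)
6.2 [0.49294364 0.07608881 0.19366925] 0.751345787043711
```

View pics/side2.png

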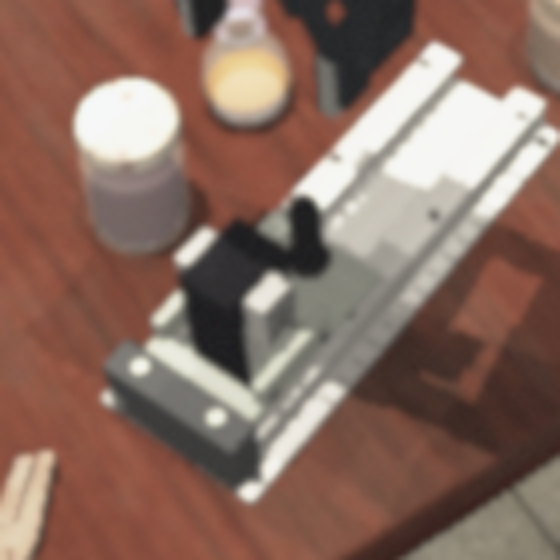

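The picture shows the carriage against the stop block, with the knob free at crop (305,210) and the cassette top at about (240,260). Depth puts the cassette at about (.499,.120). I'll move over it and descend.

Request:
jog_arm:
  increments:
    - {"dx": 0.03,"dy": 0.18,"dz": 0,"ax": 0,"ay": 0,"az": 0,"gripper": 0.5}
    - {"dx": 0.055,"dy": 0.36,"dz": 0,"ax": 0,"ay": 0,"az": 0,"gripper": 0.5}
    - {"dx": 0.055,"dy": 0.36,"dz": -0.2,"ax": 0,"ay": 0,"az": 0,"gripper": 0.5}
    - {"dx": 0.055,"dy": 0.36,"dz": -0.45,"ax": 0,"ay": 0,"az": 0,"gripper": 0.5}
    - {"dx": 0.055,"dy": 0.36,"dz": -0.55,"ax": 0,"ay": 0,"az": 0,"gripper": 0.5}
    - {"dx": 0.055,"dy": 0.36,"dz": -0.55,"ax": 0,"ay": 0,"az": 0,"gripper": 0.5}
    - {"dx": 0.055,"dy": 0.36,"dz": -0.55,"ax": 0,"ay": 0,"az": 0,"gripper": 0.5}
  force: 36

```text
time: 6.9
eef_pos: [0.4983, 0.1189, 0.1253]
tcp_rot: [0.769, 0.64, -0.0, -0.0]
contact_force: [0.5, 0.5, -0.5]
opening: 0.748
finger_force: 0.0
```

```bash
python3 - <<'E'
from h import *
c=cam("side");f=c["frame"];cv2.imwrite("pics/side3.png",cv2.resize(f[190:330,215:355],(560,560),interpolation=cv2.INTER_CUBIC))
s=get_state();print(s["time"],s["eef_pos"],s["tcp_rot"])
E
```

```text
6.95 [0.49897192 0.11891451 0.12628148] [7.68725066e-01 6.39579072e-01 5.06982188e-04 3.55990115e-04]
```

View pics/side3.png

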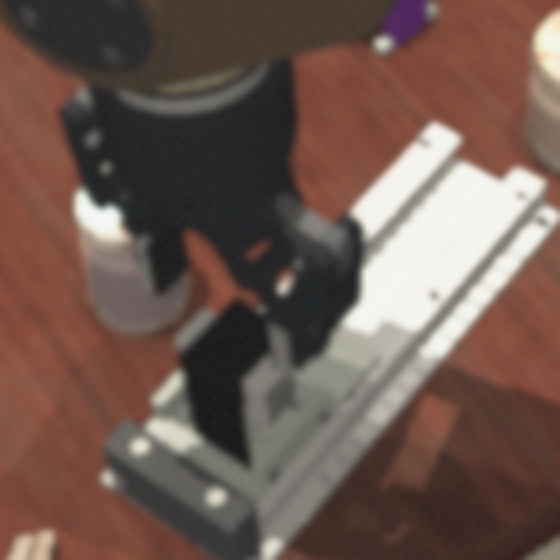

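The fingers straddle the cassette, with the pads at crop (165,270) and (290,340) on the ±x sides. I'll descend and pinch.

Request:
jog_arm:
  increments:
    - {"dx": 0.005,"dy": 0.005,"dz": -0.15,"ax": 0,"ay": 0,"az": 0,"gripper": 0.5}
    - {"dx": 0.005,"dy": 0.005,"dz": -0.3,"ax": 0,"ay": 0,"az": 0,"gripper": 0.5}
    - {"dx": 0.005,"dy": 0.005,"dz": -0.39,"ax": 0,"ay": 0,"az": 0,"gripper": 0.5}
    - {"dx": 0.005,"dy": 0.005,"dz": -0.39,"ax": 0,"ay": 0,"az": 0,"gripper": 0.5}
    - {"dx": 0.005,"dy": 0.005,"dz": -0.39,"ax": 0,"ay": 0,"az": 0,"gripper": 0.5}

```text
time: 7.45
eef_pos: [0.4996, 0.1195, 0.0796]
tcp_rot: [0.769, 0.64, 0.001, 0.0]
contact_force: [0.7, -0.1, -0.0]
opening: 0.752
finger_force: 0.0
```

Request:
jog_arm:
  increments:
    - {"dx": 0,"dy": 0,"dz": 0,"ax": 0,"ay": 0,"az": 0,"gripper": 0.1}
    - {"dx": 0,"dy": 0,"dz": 0,"ax": 0,"ay": 0,"az": 0,"gripper": -0.3}
    - {"dx": 0,"dy": 0,"dz": 0,"ax": 0,"ay": 0,"az": 0,"gripper": -1}
    - {"dx": 0,"dy": 0,"dz": 0,"ax": 0,"ay": 0,"az": 0,"gripper": -1}
    - {"dx": 0,"dy": 0,"dz": 0,"ax": 0,"ay": 0,"az": 0,"gripper": -1}
    - {"dx": 0,"dy": 0,"dz": 0,"ax": 0,"ay": 0,"az": 0,"gripper": -1}
  force: 36

```text
time: 8.05
eef_pos: [0.5004, 0.1196, 0.0816]
tcp_rot: [0.769, 0.64, 0.001, 0.001]
contact_force: [-3.1, -0.1, 9.5]
opening: 0.41
finger_force: 36.5
```

Request:
jog_arm:
  increments:
    - {"dx": 0,"dy": 0,"dz": 0.04,"ax": 0,"ay": 0,"az": 0,"gripper": -1}
    - {"dx": 0,"dy": 0,"dz": 0.08,"ax": 0,"ay": 0,"az": 0,"gripper": -1}
    - {"dx": 0,"dy": 0,"dz": 0.12,"ax": 0,"ay": 0,"az": 0,"gripper": -1}
    - {"dx": 0,"dy": 0,"dz": 0.12,"ax": 0,"ay": 0,"az": 0,"gripper": -1}

```text
time: 8.45
eef_pos: [0.4992, 0.1196, 0.0937]
tcp_rot: [0.769, 0.64, 0.0, 0.0]
contact_force: [0.7, -0.5, -2.7]
opening: 0.411
finger_force: 36.9
```

The load is about 2.7 N, the cassette's own weight, so it is free. I'll lift it the rest of the way.

Request:
jog_arm:
  increments:
    - {"dx": 0,"dy": 0,"dz": 0.08,"ax": 0,"ay": 0,"az": 0,"gripper": -1}
    - {"dx": 0,"dy": 0,"dz": 0.2,"ax": 0,"ay": 0,"az": 0,"gripper": -1}
    - {"dx": 0,"dy": 0,"dz": 0.33,"ax": 0,"ay": 0,"az": 0,"gripper": -1}
    - {"dx": 0,"dy": 0,"dz": 0.46,"ax": 0,"ay": 0,"az": 0,"gripper": -1}
    - {"dx": 0,"dy": 0,"dz": 0.59,"ax": 0,"ay": 0,"az": 0,"gripper": -1}
    - {"dx": 0,"dy": 0,"dz": 0.68,"ax": 0,"ay": 0,"az": 0,"gripper": -1}
    - {"dx": 0,"dy": 0,"dz": 0.73,"ax": 0,"ay": 0,"az": 0,"gripper": -1}
    - {"dx": 0,"dy": 0,"dz": 0.73,"ax": 0,"ay": 0,"az": 0,"gripper": -1}
    - {"dx": 0,"dy": 0,"dz": 0.73,"ax": 0,"ay": 0,"az": 0,"gripper": -1}
    - {"dx": 0,"dy": 0,"dz": 0.73,"ax": 0,"ay": 0,"az": 0,"gripper": -1}

```text
time: 9.45
eef_pos: [0.4983, 0.1195, 0.1797]
tcp_rot: [0.769, 0.64, -0.001, -0.001]
contact_force: [0.6, 0.8, -1.1]
opening: 0.412
finger_force: 37.8
```

```bash
python3 - <<'E'
from h import *
c=cam("side");f=c["frame"];cv2.imwrite("pics/side4.png",cv2.resize(f[150:350,195:395],(600,600),interpolation=cv2.INTER_CUBIC))
s=get_state();print(s["time"],s["eef_pos"],s["contact_force"],s["finger_force"])
E
```

```text
9.5 [0.4983425  0.11950894 0.17971538] [ 0.11543383  0.47192242 -2.64867291] 37.84409165382385
```

View pics/side4.png

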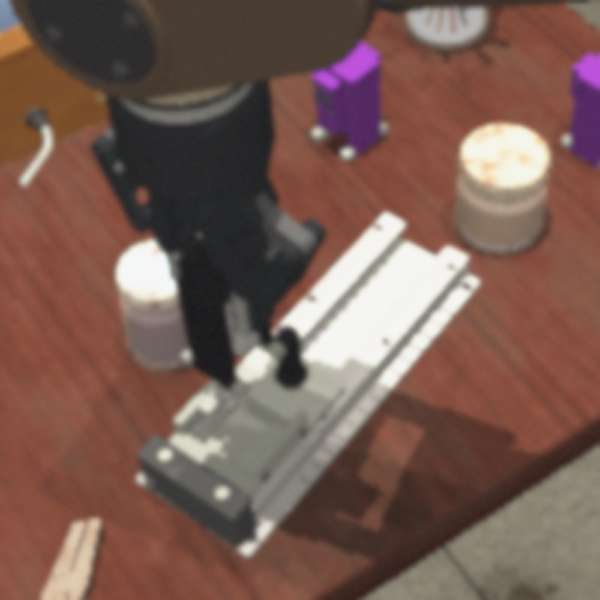

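The cassette is held upright at crop (215,310), clear above the empty seat. The carriage is still at the stop, with the knob at (290,355), and the jars have not moved. Handing in.

```bash
python3 -c "
from plant import job;print(job.sign_off())"
```

```text
the job is handed in; nothing more can be done
None
```

I slid the carriage to the stop, let go of the knob, pinched both catches, and lifted the cassette about 10 cm; it was upright and still in the gripper when I handed in at 9.5 s, and nothing else looked disturbed in the last picture.

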